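Vacuum-seal a food box: seat it in the corner and hold the pump lever level

TASK

Push the lidded food box along the counter, without lifting it, into the corner of the vacuum sealer until one long side is flush against the aluminium fence and one short side is flush against the white housing. Then press the sealer's sprung lever down on its flat grey paddle with the fingertips until the lever arm lies level (pump position) and keep it there: never push it to the bottom of its swing, which starts the sealing. Finish while still holding the lever level, with the box still home, and leave the other kitchen things where they stand.

Things in the scene. Friction and masses are not known exactly. Their poses are not given: they have to be found in the camera images.
- sealer: Fixed vacuum sealer. Origin: inner corner of its two fences at counter level; z up; the box belongs in the quadrant x < 0, y < 0. Aluminium fence: inner face is the plane x = 0, from y = -200 to 0 mm, 20 mm thick, 50 tall. White housing: its side is the other fence, plane y = 0; it fills x = -110 to 20, y = 0 to 120 mm, 85 mm tall, with steel hinge cheeks on top up to 130 mm.
- lever: The sprung lever with its paddle. Origin: middle of its hinge pin, fixed on the sealer at x = -30, y = 65, z = 118 mm of the sealer's frame. The arm, a steel strip 18 mm wide and 8 mm thick, runs along the lever's own -x, out over the housing's front edge; when level its axes are parallel to the sealer's.
- lever_angle (a joint): Angle of the sprung lever, rad: 0 at rest (arm sloping up by 0.4 rad towards the paddle), 0.4 when the arm is level, 0.7 at the bottom stop (sloping down by 0.3). It springs back to 0 when let go. Pressing at the paddle takes about 2.5 N to start, 6 N to hold level, 8.5 N at the bottom.
- paddle (a point): Flat light-grey plastic paddle on the lever's free end, 45 (along the lever) x 44 x 12 mm. This point: centre of its top face, 140 mm from the hinge; z is normal to that face (upright when the lever is level), x points along the lever to the hinge. It is about 178 mm over the counter at rest and 124 mm when level; on the way down it moves some 14 mm away from the hinge.
- foodbox: Loose flat-sided food box, 100 (its x) x 140 (its y) x 62 mm tall, grey with a white lid of the same outline, 0.3 to 0.65 kg, too wide to grasp. Origin: centre of its underside, z up. It starts some cm clear of both fences, askew by up to 0.4 rad from the sealer's axes. Home in the corner, its origin is at x = -50, y = -70 mm of the sealer's frame with the axes parallel.
- mug: Bystander, to be left alone: handled blue stoneware mug, 80 mm wide, 90 mm tall. Origin: centre of its underside.
- shaker: Bystander, to be left alone: small glass shaker with a steel cap, 40 mm wide, 75 mm tall. Origin: centre of its underside.
- jar: Bystander, to be left alone: blue stoneware storage jar with a wooden cap, 90 mm wide, 130 mm tall. Origin: centre of its underside.
- spatula: Bystander, to be left alone: wooden-handled spatula lying on the counter, about 0.3 m long. Origin: a point on its axis near the middle of its length.
- bowl: Bystander, to be left alone: white bowl, 130 mm wide, 50 mm tall. Origin: centre of its underside.
- grinder: Bystander, to be left alone: turned dark-wood pepper grinder, 52 mm wide, 150 mm tall. Origin: centre of its underside.

How it is judged:
By the outcome, as a careful person would: the job done as asked, in the order asked, and still so for the second after the job is handed in, while the arm keeps its last pose, push and grip.
It also fails if it takes over 64 s, if anything falls off the work surface, if the arm or the gripper's body presses on something with over 40 N, if the wrist force passes 120 N, or if a joint passes its speed limit or range.

ROBOT

A 6-joint arm with a two-finger parallel gripper is mounted at the origin on the work surface. World frame = base frame: x ahead of the robot, y to its left, z up, the work surface at z = 0. Lengths are in m, angles in rad, forces in N, time in s.
With the tool pointing down it reaches from about 0.35 to 0.775 m from the base axis. Payload 5.5 kg.
Tool frame: the origin (TCP) lies between the finger pads; the fingertips stand 19 mm ahead of it and the grasp point (between the pads) is the TCP; z points along the fingers, x is the direction in which the jaws open and shut, and the axes are right-handed (so a half turn about z gives the same grasp; the last joint's range is limited). The gripper opens to 85 mm and grips with 20 to 120 N. Pads are 22 mm wide; open, the fingers measure 114 mm over their backs; the gripper's body (76 mm by 85 mm) begins 54 mm behind the grasp point. The pads swing forward as they close: fully open they stand 13 mm farther back than shut.
Start: joints at [1.167, 0.313, 0.046, 1.304, 0, 1.431], TCP at [0.15, 0.555, 0.226] pointing down, gripper open.
Joint ranges: [-2.76, 2.76], [-0.86, 1.69], [-1.03, 1.26], [-2.2, 2.34], [-1.47, 1.5], [-3.14, 3.14]. Speed limits (rad/s): [2.57, 2.57, 3.14, 3.14, 3.14, 3.14].

INTERFACE

Orientations are given as a unit quaternion [w, x, y, z].
In Python, from workcell import env gives the robot as it stands. The module is installed in compiled form; this text tells all that it offers.
- The arm moves only by the tool carry_out, never from a script. Its argument "steps" is a list of rows, each a list of 7 numbers: the gripper command: -1 is shut, 1 is fully open, values between are in proportion, then the shift along the tool's x, y, z in m, then the turn, a rotation vector about the tool's x, y, z in rad. A call has 1 to 20 rows; each row shifts and turns the commanded pose from where the row before left it, along the tool's axes as they then stand; what a row does not reach is not made up. A row lasts 1/8 s, in which the tool goes at most 62.5 mm and 10.7 degrees, less where a joint would pass 70% of its speed; a pose out of reach is approached as far as the arm can. A call with a gripper value outside its range is refused whole. The fingers move at their own pace and stop on an object; "grip_force" is the grip in N (left out, the last holds). Time passes only in rows, so rows that do not move let the fingers close. It gives the time, the measured TCP pose, the force and the opening at its end, in the units of the state.
- env.get_state(): the state, without advancing time (a new reading comes with each control period).
- env.read_camera(name): name is "side" or "top"; returns a dict with "color" (420x560x3 uint8, red, green, blue), "K" (3x3 intrinsics, pixels), "R" (3x3) and "t" (3): a world point X has camera coordinates R X + t. Camera axes: x right, y down, z forward; pixel columns grow to the right and rows downward; lengths in m; the calibration is good to about 2 mm. A picture is of the moment at which its call begins. There is no depth.
- env.hand_in(): hands the job in, once; it reports no verdict.
The state is a dict: "clock": time; "joint_pos": joint angles; "qvel": joint speeds; "tau": joint torques, N m; "tcp_pos": TCP position; "orientation": TCP orientation; "wrist_force": force on the tool from outside, world axes, zero at the start; "ft_torque": the same for the moment, N m; "finger_gap": finger opening in m.
Only numpy, scipy, OpenCV 4.12 (cv2) and the standard library are available. Lean on these libraries where they do the work, as an engineer would, in place of code of your own. Each camera call takes 0.05 s, during which the arm holds its last target. There are 200 camera calls.

## Working session

There is one attempt and no reset: what is moved stays moved. The work goes in short steps, Python scripts to look and compute and a tool call to move; the robot and the scene stay as the last step left them, time stands still between calls to the robot, and variables do not carry over. Pictures are saved under pics/ and viewed, about 8 in all and at most 12, crops included, and the job is handed in when it is done.

Besides the shell and the picture viewer there is one more tool, called by a JSON object that holds its "op" and its "data". carry_out: Moves the arm, as the interface text tells. Its arguments: {"type":"object","properties":{"steps":{"type":"array","items":{"type":"array","items":{"type":"number"}}},"grip_force":{"type":"number"}},"required":["steps"]}

```bash
mkdir -p pics; cat > h.py <<'E'
import numpy as np, cv2
from workcell import env
def snap(name,fn):
    c=env.read_camera(name); cv2.imwrite('pics/'+fn,c['color'][:,:,::-1]); return c
def ray(c,px,z):
    K,R,t=map(np.array,(c['K'],c['R'],c['t'])); C=-R.T@t
    p=np.atleast_2d(px).astype(float); d=(np.linalg.inv(K)@np.c_[p,np.ones(len(p))].T).T@R
    return C+d*((z-C[2])/d[:,2])[:,None]
def proj(c,X):
    q=np.atleast_2d(X)@np.array(c['R']).T+c['t']; q=q@np.array(c['K']).T; return q[:,:2]/q[:,2:]
E
python3 - <<'E'
from h import *
for n in('top','side'):
    c=snap(n,n+'1.png'); R=np.array(c['R']); print(n,-R.T@c['t'],R[2],c['K'][0])
print(env.get_state())
E
```

```text
top [0.35165046 0.00875592 1.24576851] [ 0.19213799 -0.00303263 -0.98136323] [469.16002527   0.         264.86848303]
side [0.32694974 1.1456935  1.12766146] [ 0.15837432 -0.74628094 -0.64651553] [490.85914404   0.         279.99739209]
{'clock': 0.1, 'joint_pos': array([ 1.16738570e+00,  3.13926306e-01,  4.51015902e-02,  1.30364566e+00,
       -4.18912662e-05,  1.43119126e+00]), 'qvel': array([-0.0006373 , -0.00047272,  0.00320578,  0.00045402,  0.00026113,
        0.00079642]), 'tau': array([ 1.84334465e-03, -4.81726277e+01,  2.99244654e+01,  1.27304738e-02,
       -1.83504580e-04, -5.85214011e-08]), 'tcp_pos': array([0.14976851, 0.55465356, 0.22480119]), 'orientation': array([ 4.29695986e-04,  7.93963293e-01,  6.07965121e-01, -7.18618205e-04]), 'wrist_force': array([ 0.17783216, -0.65268018,  0.43975897]), 'ft_torque': array([ 0.01986996,  0.03808078, -0.01359258]), 'finger_gap': 0.08537852438528909}
```

View pics/top1.png

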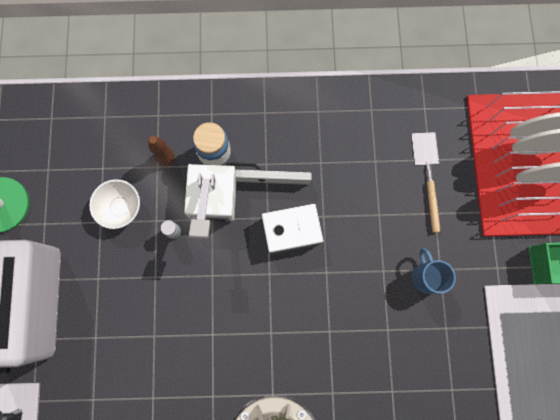

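View pics/side1.png

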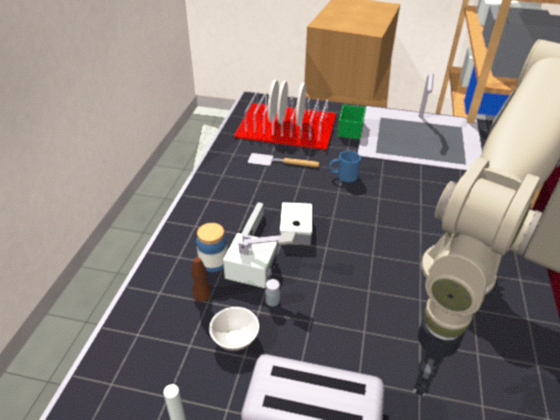

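The top view is roughly aligned with the world: image up is +x and left is +y. It shows the box lid at about (292,228), the fence from (236,177) to (311,179), the housing around (210,192), the paddle at (200,229), the shaker at (171,230), the jar at (212,143), the bowl at (116,205) and the grinder at (160,150). The side view agrees, with the gripper clear of these things.

```bash
cat >> h.py <<'E'
def quads(c,x0=130,x1=340,y0=120,y1=300,th=130):
    im=c['color'][y0:y1,x0:x1]; im=cv2.resize(im,None,fx=4,fy=4,interpolation=cv2.INTER_CUBIC)
    hsv=cv2.cvtColor(im,cv2.COLOR_RGB2HSV); m=((hsv[...,2]>th)&(hsv[...,1]<60)).astype(np.uint8)*255
    cs,_=cv2.findContours(m,cv2.RETR_EXTERNAL,cv2.CHAIN_APPROX_NONE)
    return im,m,[(k[:,0]+.5)/4-.5+[x0,y0] for k in cs if cv2.contourArea(k)>1500]
E
python3 - <<'E'
from h import *
c=env.read_camera('top')
im,m,cs=quads(c)
cv2.imwrite('pics/crop1.png',np.vstack([im[:,:,::-1]])[:600,:800])
for k in cs:
    print(k.min(0),k.max(0)); r=cv2.minAreaRect(k.astype(np.float32)); 
    for z in(.05,.062,.085): w=ray(c,k,z)[:,:2]; rr=cv2.minAreaRect(w.astype(np.float32)); print(z,np.round(cv2.boxPoints(rr),4).tolist(),rr[1:])
E
```

```text
[160.125 219.625] [178.875 234.625]
0.05 [[0.5073999762535095, 0.24729999899864197], [0.5383999943733215, 0.22310000658035278], [0.5674999952316284, 0.2603999972343445], [0.5364999771118164, 0.28459998965263367]] ((0.04725407809019089, 0.03931838646531105), 52.00093460083008)
0.062 [[0.5059000253677368, 0.24490000307559967], [0.5364999771118164, 0.22100000083446503], [0.5652999877929688, 0.25780001282691956], [0.5346999764442444, 0.2818000018596649]] ((0.04677979648113251, 0.03892387077212334), 52.000274658203125)
0.085 [[0.5029000043869019, 0.24040000140666962], [0.5328999757766724, 0.21690000593662262], [0.5612000226974487, 0.2529999911785126], [0.5310999751091003, 0.27649998664855957]] ((0.045870888978242874, 0.03816761076450348), 52.000205993652344)
[261.375 203.125] [323.625 251.625]
0.05 [[0.4675999879837036, -0.00019999999494757503], [0.4912000000476837, -0.14480000734329224], [0.5952000021934509, -0.12780000269412994], [0.5716000199317932, 0.016699999570846558]] ((0.10542136430740356, 0.14643706381320953), 9.275411605834961)
0.062 [[0.46639999747276306, -0.0001999999949475750
[... 1245 characters left out ...]
81, -0.10660000145435333], [0.6869999766349792, -0.12060000002384186], [0.7105000019073486, 0.2070000022649765], [0.5160999894142151, 0.22100000083446503]] ((0.3284315764904022, 0.19493593275547028), 85.8981704711914)
0.062 [[0.491100013256073, -0.1054999977350235], [0.6836000084877014, -0.1193000003695488], [0.7069000005722046, 0.20499999821186066], [0.5144000053405762, 0.21879999339580536]] ((0.32513558864593506, 0.19297970831394196), 85.8981704711914)
0.085 [[0.48840001225471497, -0.10320000350475311], [0.6772000193595886, -0.11680000275373459], [0.699999988079071, 0.2011999934911728], [0.5112000107765198, 0.21480000019073486]] ((0.3188183903694153, 0.18923011422157288), 85.8981704711914)
```

View pics/crop1.png

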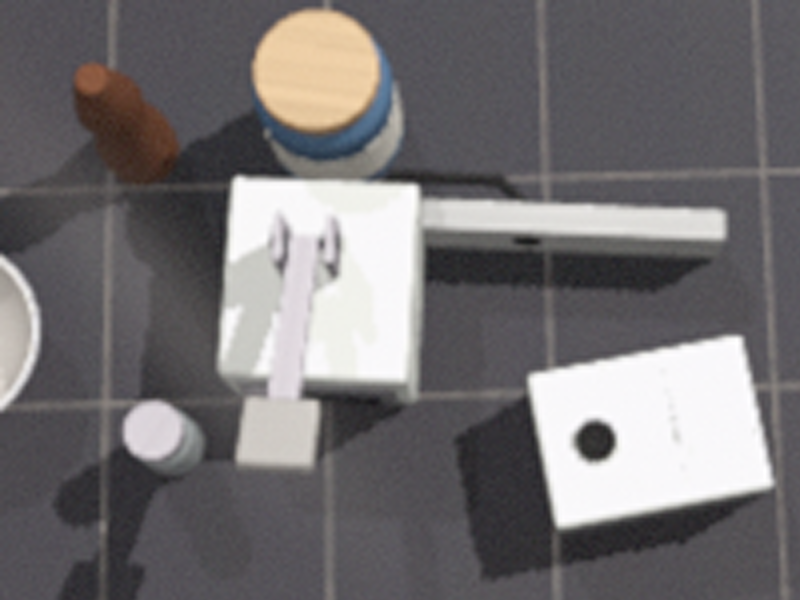

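The crop resolves the fence top, the housing top and the paddle. Crop corners: housing top (232,178), (420,184), (416,383), (220,372); fence top (424,199), (725,210), (725,241), (424,232); paddle (248,398), (320,402), (315,469), (236,463).

```bash
python3 - <<'E'
from h import *
c=env.read_camera('top')
f=lambda p,z:np.round(ray(c,(np.array(p)+.5)/4-.5+[130,120],z),4)
H=f([(232,178),(420,184),(416,383),(220,372)],.085);print(H)
F=f([(424,199),(725,210),(725,241),(424,232)],.05);print(F)
print(f([(248,398),(320,402),(315,469),(236,463)],.178))
print('shaker',f([(153,431)],.075),'jar',f([(316,70)],.13), 'hingeend',f([(305,240)],.118))
d=F[1:2]-F[0:1]; print(np.arctan2(d[0,0],-d[0,1]))
im,m,cs=quads(c)
# value profile along columns of the fence
g=cv2.cvtColor(im,cv2.COLOR_RGB2HSV)[...,2]
for u in(450,500,600,650,700): print(u,[int(v) for v in g[190:270:3,u]])
print('right end row 225',[int(v) for v in g[225,710:740:2]],'housing right row 330',[int(v) for v in g[330,400:436:2]])
E
```

```text
[[0.6963 0.2004 0.085 ]
 [0.6889 0.0798 0.085 ]
 [0.5594 0.0842 0.085 ]
 [0.5698 0.2074 0.085 ]]
[[ 0.6888  0.0795  0.05  ]
 [ 0.6758 -0.1186  0.05  ]
 [ 0.6548 -0.1177  0.05  ]
 [ 0.6663  0.0798  0.05  ]]
[[0.5366 0.1752 0.178 ]
 [0.5331 0.1337 0.178 ]
 [0.4943 0.1367 0.178 ]
 [0.499  0.182  0.178 ]]
shaker [[0.535  0.2511 0.075 ]] jar [[0.7514 0.1409 0.13  ]] hingeend [[0.6453 0.1496 0.118 ]]
-0.06552946419963358
450 [93, 82, 100, 155, 210, 221, 221, 218, 218, 219, 221, 217, 199, 162, 121, 99, 100, 102, 92, 70, 50, 48, 42, 40, 43, 47, 46]
500 [67, 80, 86, 123, 184, 211, 223, 223, 221, 220, 221, 225, 221, 196, 141, 103, 100, 101, 98, 85, 66, 46, 40, 42, 43, 44, 43]
600 [90, 90, 88, 88, 109, 166, 207, 225, 227, 225, 223, 222, 225, 228, 209, 158, 109, 102, 101, 100, 90, 73, 58, 47, 43, 46, 47]
650 [94, 92, 91, 89, 95, 117, 175, 218, 225, 224, 223, 221, 221, 223, 220, 197, 155, 110, 95, 97, 96, 84, 62, 48, 47, 44, 43]
700 [92, 93, 93, 90, 89, 95, 146, 199, 219, 223, 224, 223, 221, 222, 228, 216, 176, 121, 99, 99, 101, 97, 76, 53, 44, 53, 68]
right end row 225 [220, 221, 222, 224, 222, 219, 202, 181, 146, 114, 91, 89, 90, 89, 89] housing right row 330 [251, 251, 253, 246, 232, 210, 195, 179, 171, 154, 133, 107, 90, 80, 79, 81, 82, 83]
```

Estimates so far:
- Sealer: origin at about (0.6665, 0.081), yaw about -0.06.
- Box: centre at about (0.530, -0.063), yaw about 0.16. In the sealer frame that is (-128, -152) mm, askew by about 0.22 rad.

I'll turn the tool so that its x and y match the sealer's y and x, then push with the two spread fingertips.

{"op": "carry_out", "data": {"steps": [[1,0,0,0,0,0,-0.102],[1,0,0,0,0,0,-0.102],[1,-0.03,0.033,0,0,0,0],[1,-0.03,0.033,0,0,0,0],[1,-0.03,0.033,0,0,0,0],[1,-0.03,0.033,0,0,0,0],[1,-0.03,0.033,0,0,0,0],[1,-0.03,0.033,0,0,0,0],[1,-0.03,0.033,0,0,0,0],[1,-0.03,0.033,0,0,0,0],[1,-0.0465,0.005,0,0,0,0],[1,-0.0465,0.005,0,0,0,0],[1,-0.0465,0.005,0,0,0,0],[1,-0.0465,0.005,0,0,0,0],[1,-0.0465,0.005,0,0,0,0],[1,-0.0465,0.005,0,0,0,0],[1,-0.0465,0.005,0,0,0,0],[1,-0.0465,0.005,0,0,0,0],[1,0,0,0,0,0,0]]}}

```text
clock: 2.58
tcp_pos: [0.417, -0.0766, 0.2254]
orientation: [0.0, 0.73, 0.684, -0.0]
wrist_force: [0.6, -0.0, -0.2]
finger_gap: 0.0852
```

{"op": "carry_out", "data": {"steps": [[1,0.01,0,0.049,0,0,0],[1,0.01,0,0.049,0,0,0],[1,0,0,0.049,0,0,0],[1,0,0,0.05,0,0,0],[1,0,0,0,0,0,0],[1,0,0.01,0,0,0,0],[1,0,0.01,0,0,0,0],[1,0,0.01,0,0,0,0],[1,0,0.01,0,0,0,0],[1,0,0.01,0,0,0,0],[1,0,0.01,0,0,0,0],[1,0,0.01,0,0,0,0],[1,0,0.01,0,0,0,0],[1,0,0.01,0,0,0,0],[1,0,0.01,0,0,0,0],[1,0,0.01,0,0,0,0],[1,0,0,0,0,0,0]]}}

```text
clock: 4.7
tcp_pos: [0.5296, -0.0609, 0.0289]
orientation: [0.001, 0.728, 0.686, 0.001]
wrist_force: [-0.4, 1.2, -0.3]
finger_gap: 0.0855
```

```bash
cat >> h.py <<'E'
O=np.array([.6665,.081]); th=-.06
Rs=np.array([[np.cos(th),-np.sin(th)],[np.sin(th),np.cos(th)]])
def S(p): return (np.atleast_2d(p)[:,:2]-O)@Rs   # world -> sealer
E
python3 - <<'E'
from h import *
c=env.read_camera('top'); s=env.get_state()
print(S(s['tcp_pos']),s['tcp_pos'],s['wrist_force'])
im,m,cs=quads(c)
cv2.imwrite('pics/crop2.png',im[:600,:800,::-1])
for k in cs:
    r=cv2.minAreaRect(S(ray(c,k,.062)).astype(np.float32)); print(r)
E
```

```text
[[-0.12874646 -0.1497458 ]] [ 0.52900585 -0.06075619  0.0288431 ] [-0.36517906  0.24913326  1.11768882]
((-0.14101818203926086, 0.16204282641410828), (0.0470978245139122, 0.03892380744218826), 55.43854904174805)
((-0.07728911936283112, 0.25516876578330994), (0.10217747837305069, 0.025792179629206657), 5.059445858001709)
((-0.1276203989982605, -0.07528159022331238), (0.36845776438713074, 0.4022634029388428), 1.8872164487838745)
```

View pics/crop2.png

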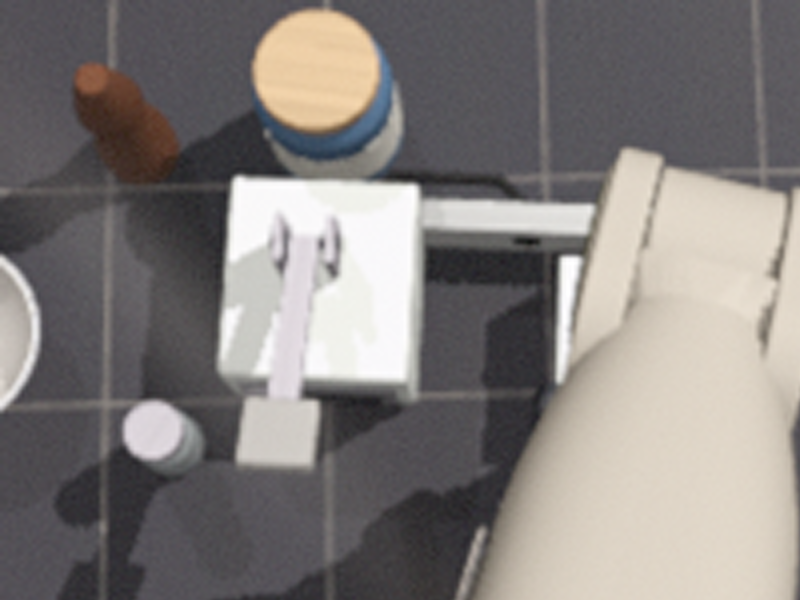

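The view shows the box's left edge, from (560,255) to (556,385), parallel to the housing, with a small gap left to the fence. The arm hides the rest of the box. Next I go round to the short side.

{"op": "carry_out", "data": {"steps": [[1,0,-0.03,0,0,0,0],[1,0,0,-0.045,0,0,0],[1,0,0,-0.045,0,0,0],[0.3,0,0,0,0,0,-0.1745],[0.3,0,0,0,0,0,-0.1745],[0.3,0,0,0,0,0,-0.1745],[0.3,0,0,0,0,0,-0.1745],[0.3,0,0,0,0,0,-0.1745],[0.3,0,0,0,0,0,-0.1745],[0.3,0,0,0,0,0,-0.1745],[0.3,0,0,0,0,0,-0.1745],[0.3,0,0,0,0,0,-0.1745],[0.3,-0.026,-0.027,0,0,0,0],[0.3,-0.026,-0.027,0,0,0,0],[0.3,-0.026,-0.027,0,0,0,0],[0.3,-0.026,-0.027,0,0,0,0],[0.3,0,0,0,0,0,0]]}}

```text
clock: 6.88
tcp_pos: [0.5969, -0.1751, 0.1185]
orientation: [0.001, 0.031, 1.0, -0.0]
wrist_force: [0.2, 0.7, 0.2]
finger_gap: 0.0555
```

```bash
python3 - <<'E'
from h import *
c=env.read_camera('top'); s=env.get_state()
print(S(s['tcp_pos']),s['tcp_pos'],s['orientation'],s['finger_gap'],s['joint_pos'])
im,m,cs=quads(c)
cv2.imwrite('pics/crop3.png',im[:600,:800,::-1])
E
```

```text
[[-0.05550311 -0.25845985]] [ 0.59559848 -0.17366657  0.11836471] [1.75903140e-04 3.07055216e-02 9.99528457e-01 5.79917351e-05] 0.055393274687793995 [-4.13144935e-01  4.48314274e-01 -2.12012888e-02  1.10099766e+00
  2.38891856e-04 -1.92252053e+00]
```

View pics/crop3.png

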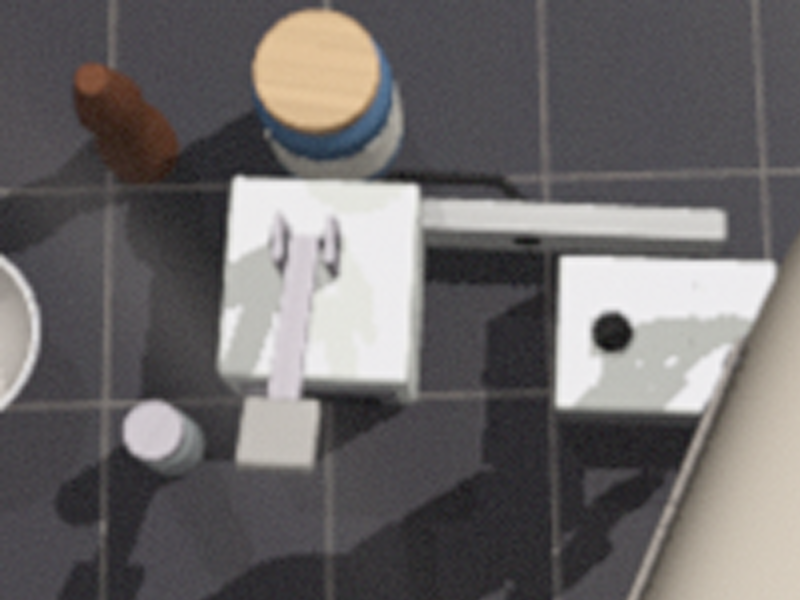

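The box is now square to the sealer, with lid corners (560,256), (775,262) and (556,410). About 88 mm remain to the housing. Next: lower and push in +y.

{"op": "carry_out", "data": {"steps": [[0.3,0,0,0.0425,0,0,0],[0.3,0,0,0.0425,0,0,0],[0.3,0,0,0,0,0,0],[0.3,0,0.01,0,0,0,0],[0.3,0,0.01,0,0,0,0],[0.3,0,0.01,0,0,0,0],[0.3,0,0.01,0,0,0,0],[0.3,0,0.01,0,0,0,0],[0.3,0,0.01,0,0,0,0],[0.3,0,0.01,0,0,0,0],[0.3,0,0.01,0,0,0,0],[0.3,0,0.01,0,0,0,0],[0.3,0,0.01,0,0,0,0],[0.3,0,0,0,0,0,0]]}}

```text
clock: 8.68
tcp_pos: [0.6008, -0.0712, 0.0331]
orientation: [-0.0, 0.029, 1.0, 0.001]
wrist_force: [-0.7, -0.3, -0.3]
finger_gap: 0.055
```

```bash
python3 - <<'E'
from h import *
c=env.read_camera('top'); s=env.get_state()
print(S(s['tcp_pos']),s['tcp_pos'],s['wrist_force'])
im,m,cs=quads(c)
cv2.imwrite('pics/crop4.png',im[:600,:800,::-1])
f=lambda p,z:np.round(S(ray(c,(np.array(p)+.5)/4-.5+[130,120],z)),4)
print('prev',f([(560,256),(775,262),(556,410)],.062))
E
```

```text
[[-0.05657559 -0.15621239]] [ 0.60065909 -0.0715388   0.03302253] [ 0.39019775 -0.41132498 -0.16770177]
prev [[-0.0164 -0.0911]
 [-0.0159 -0.2305]
 [-0.1177 -0.0916]]
```

View pics/crop4.png

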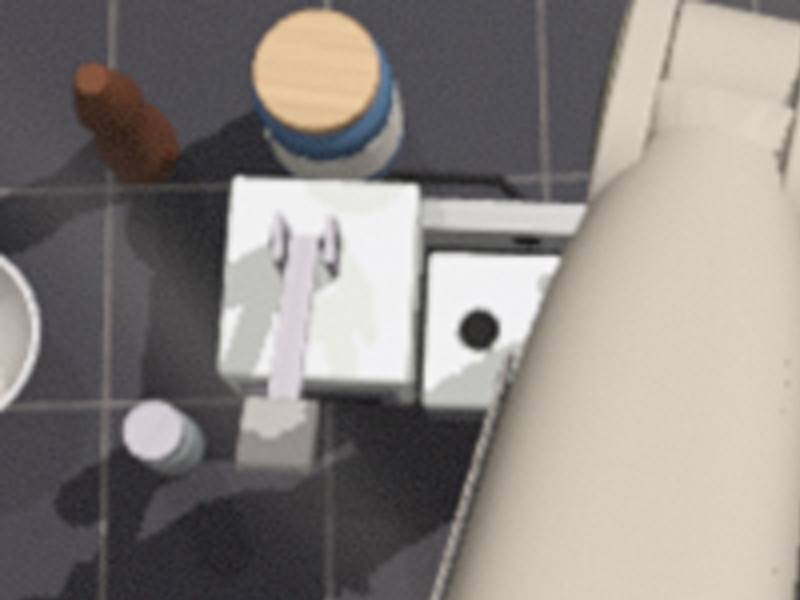

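The box is within a few mm of the housing, with a small gap in x at about 424 px. About 16 mm remain to the fence. Next I go back to the long side.

{"op": "carry_out", "data": {"steps": [[0.3,0,-0.02,0,0,0,0],[0.3,0,0,-0.045,0,0,0],[0.3,0,0,-0.045,0,0,0],[1,0,0,0,0,0,0.1745],[1,0,0,0,0,0,0.1745],[1,0,0,0,0,0,0.1745],[1,0,0,0,0,0,0.1745],[1,0,0,0,0,0,0.1745],[1,0,0,0,0,0,0.1745],[1,0,0,0,0,0,0.1745],[1,0,0,0,0,0,0.1745],[1,0,0,0,0,0,0.1745],[1,0.0235,-0.0275,0,0,0,0],[1,0.0235,-0.0275,0,0,0,0],[1,0.0235,-0.0275,0,0,0,0],[1,0.0235,-0.0275,0,0,0,0],[1,0,0,0.047,0,0,0],[1,0,0,0.047,0,0,0],[1,0,0,0,0,0,0]]}}

```text
clock: 11.1
tcp_pos: [0.4922, 0.0072, 0.0267]
orientation: [-0.003, 0.728, 0.685, -0.002]
wrist_force: [0.1, -0.5, -1.1]
finger_gap: 0.0855
```

```bash
python3 - <<'E'
from h import *
s=env.get_state()
print(S(s['tcp_pos']),s['tcp_pos'],s['orientation'],s['wrist_force'])
E
```

```text
[[-0.16953176 -0.08412708]] [0.4922287  0.00719011 0.02669331] [-0.00315046  0.72827026  0.68527892 -0.00230404] [ 0.13926682 -0.45109986 -1.07615896]
```

{"op": "carry_out", "data": {"steps": [[1,0,0.012,0,0,0,0],[1,0,0.012,0,0,0,0],[1,0,0.012,0,0,0,0],[1,0,0.006,0,0,0,0],[1,0,0.006,0,0,0,0],[1,0,0.004,0,0,0,0],[1,0,0.002,0,0,0,0],[1,0,0.002,0,0,0,0]]}}

```text
clock: 12.1
tcp_pos: [0.5515, 0.0042, 0.0295]
orientation: [-0.0, 0.728, 0.686, -0.0]
wrist_force: [-4.7, 0.2, 1.5]
finger_gap: 0.0852
```

{"op": "carry_out", "data": {"steps": [[1,0,0.0015,0,0,0,0],[1,0,0.0015,0,0,0,0]]}}

```text
clock: 12.35
tcp_pos: [0.5514, 0.0043, 0.0292]
orientation: [-0.002, 0.728, 0.686, -0.002]
wrist_force: [-12.9, 1.0, 9.7]
finger_gap: 0.0853
```

Contact with the fence: 13 N at sealer x of about -110 mm, where home was expected. Now the short side again.

{"op": "carry_out", "data": {"steps": [[1,0,-0.023,0,0,0,0],[1,0,0,-0.045,0,0,0],[1,0,0,-0.045,0,0,0],[0.3,0,0,0,0,0,-0.1745],[0.3,0,0,0,0,0,-0.1745],[0.3,0,0,0,0,0,-0.1745],[0.3,0,0,0,0,0,-0.1745],[0.3,0,0,0,0,0,-0.1745],[0.3,0,0,0,0,0,-0.1745],[0.3,0,0,0,0,0,-0.1745],[0.3,0,0,0,0,0,-0.1745],[0.3,0,0,0,0,0,-0.1745],[0.3,-0.0185,-0.024,0,0,0,0],[0.3,-0.0185,-0.024,0,0,0,0],[0.3,-0.0185,-0.024,0,0,0,0],[0.3,-0.0185,-0.024,0,0,0,0],[0.3,0,0,0.0425,0,0,0],[0.3,0,0,0.0425,0,0,0],[0.3,0,0,0,0,0,0]]}}

```text
clock: 14.72
tcp_pos: [0.5976, -0.0944, 0.0313]
orientation: [-0.003, 0.03, 1.0, 0.001]
wrist_force: [0.2, 0.2, -1.0]
finger_gap: 0.0554
```

```bash
python3 - <<'E'
from h import *
s=env.get_state()
print(S(s['tcp_pos']),s['tcp_pos'],s['orientation'],s['wrist_force'])
E
```

```text
[[-0.05827028 -0.17924911]] [ 0.59758608 -0.09443244  0.0313053 ] [-2.82189118e-03  3.02235286e-02  9.99538850e-01  8.14154266e-04] [ 0.23139211  0.24351911 -1.0226783 ]
```

Home is expected at a tool y of about -0.151.

{"op": "carry_out", "data": {"steps": [[0.3,0,0.01,0,0,0,0],[0.3,0,0.006,0,0,0,0],[0.3,0,0.004,0,0,0,0],[0.3,0,0.003,0,0,0,0],[0.3,0,0.002,0,0,0,0],[0.3,0,0.002,0,0,0,0]]}}

```text
clock: 15.48
tcp_pos: [0.6018, -0.0691, 0.0352]
orientation: [0.0, 0.03, 1.0, -0.001]
wrist_force: [-1.7, -4.8, 4.2]
finger_gap: 0.0556
```

{"op": "carry_out", "data": {"steps": [[0.3,0,0.002,0,0,0,0],[0.3,0,0.001,0,0,0,0]]}}

```text
clock: 15.72
tcp_pos: [0.6021, -0.0654, 0.0349]
orientation: [0.0, 0.03, 1.0, -0.0]
wrist_force: [0.6, -3.7, 3.4]
finger_gap: 0.0559
```

{"op": "carry_out", "data": {"steps": [[0.3,0,0.0015,0,0,0,0],[0.3,0,0.0015,0,0,0,0]]}}

```text
clock: 15.98
tcp_pos: [0.602, -0.0633, 0.0348]
orientation: [0.0, 0.03, 1.0, -0.001]
wrist_force: [-0.9, -11.0, 3.6]
finger_gap: 0.0553
```

{"op": "carry_out", "data": {"steps": [[0.3,0,0.0015,0,0,0,0],[0.3,0,0,0,0,0,0]]}}

```text
clock: 16.23
tcp_pos: [0.6018, -0.0632, 0.0348]
orientation: [-0.0, 0.031, 1.0, -0.003]
wrist_force: [-2.3, -11.9, 4.3]
finger_gap: 0.0555
```

The box stalls at 12 N, so the push is seated. Retreat, rise and check.

{"op": "carry_out", "data": {"steps": [[0.3,0,-0.025,0,0,0,0],[0.3,0,0,-0.052,0,0,0],[-1,0,0,-0.052,0,0,0],[-1,0,0,-0.052,0,0,0],[-1,0,0,-0.052,0,0,0],[-1,0.05,-0.05,0,0,0,0],[-1,0.05,-0.05,0,0,0,0],[-1,0.05,-0.05,0,0,0,0],[-1,0,0,0,0,0,0]]}}

```text
clock: 17.35
tcp_pos: [0.4574, -0.2107, 0.2421]
orientation: [-0.001, 0.032, 0.999, 0.001]
wrist_force: [1.0, 0.5, -0.1]
finger_gap: -0.0002
```

```bash
python3 - <<'E'
from h import *
c=env.read_camera('top'); s=env.get_state()
print(S(s['tcp_pos']),s['tcp_pos'],s['orientation'],s['finger_gap'])
im,m,cs=quads(c)
cv2.imwrite('pics/crop5.png',im[:600,:800,::-1])
E
```

```text
[[-0.18973842 -0.30284645]] [ 0.45894312 -0.20992401  0.24220778] [-1.22547707e-05  3.15422115e-02  9.99501659e-01  1.23351949e-03] -0.0001075889172688505
```

View pics/crop5.png

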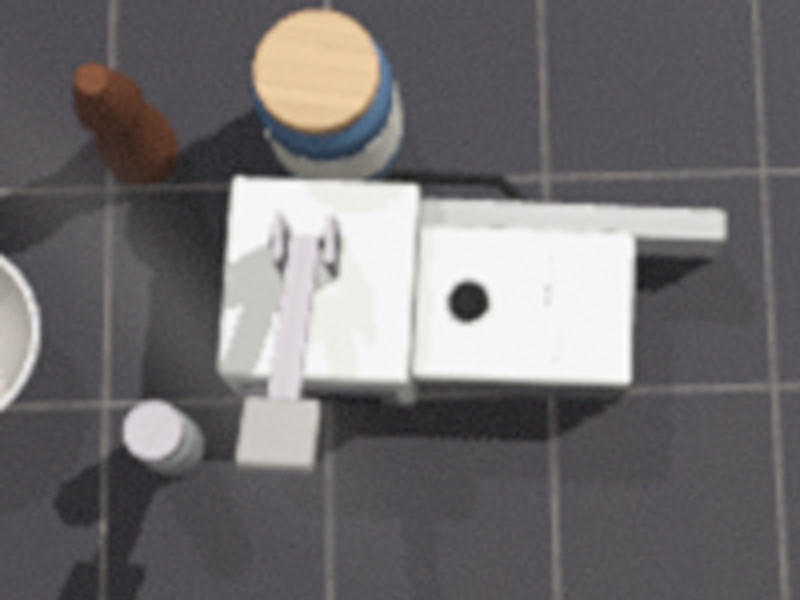

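The lid sits tight in the corner, with its corner at (418,227) against both housing and fence and its edges parallel. The bystanders look unmoved. Next I go over the paddle.

{"op": "carry_out", "data": {"steps": [[-1,-0.0045,0.0463,0,0,0,0],[-1,-0.0045,0.0463,0,0,0,0],[-1,-0.0045,0.0463,0,0,0,0],[-1,-0.0045,0.0463,0,0,0,0],[-1,-0.0045,0.0463,0,0,0,0],[-1,-0.0045,0.0463,0,0,0,0],[-1,-0.0045,0.0463,0,0,0,0],[-1,-0.0045,0.0463,0,0,0,0],[-1,0,0,0,0,0,0]]}}

```text
clock: 18.52
tcp_pos: [0.5179, 0.1626, 0.2416]
orientation: [-0.001, 0.026, 1.0, 0.001]
wrist_force: [-0.1, -0.4, 0.2]
finger_gap: -0.0001
```

```bash
python3 - <<'E'
from h import *
c=env.read_camera('side'); s=env.get_state()
print(S(s['tcp_pos']),s['tcp_pos'],s['orientation'],s['wrist_force'])
# predicted paddle at rest and level vs image
f=lambda xy,z: np.r_[O+Rs@np.array(xy)+[0,.002],z]
print(proj(c,[f((-.1566,.065),.178),f((-.17,.065),.124)]))
im=cv2.resize(c['color'][170:320,170:370],None,fx=4,fy=4,interpolation=cv2.INTER_CUBIC)
cv2.imwrite('pics/side2.png',im[:,:,::-1])
E
```

```text
[[-0.15325213  0.07079437]] [0.51776875 0.16085659 0.2417141 ] [-8.56410050e-04  2.72969893e-02  9.99626918e-01  4.07068379e-04] [-0.32114989 -0.00797768 -0.36228595]
[[287.3594944  235.55399502]
 [291.3887624  250.13901909]]
```

View pics/side2.png

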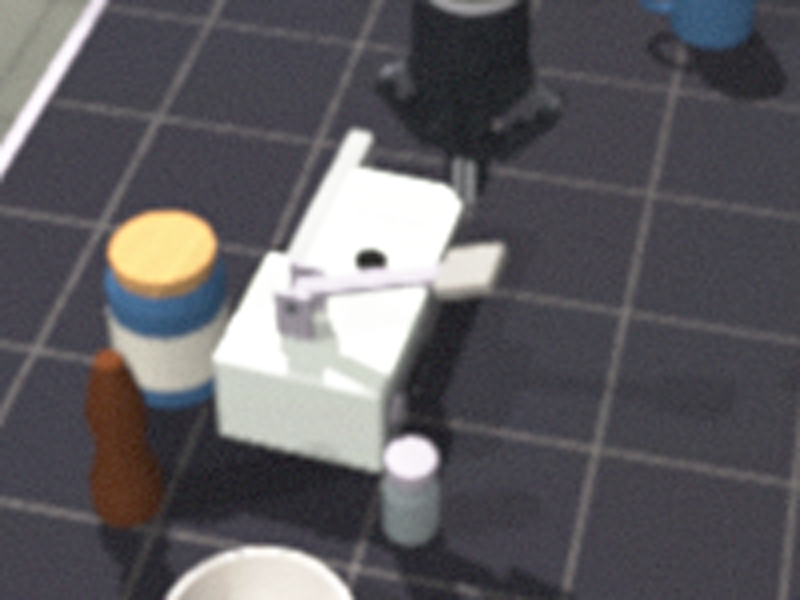

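The gripper is above the paddle, which is centred at crop (472,268), against a predicted (470,262). Next: descend and follow the paddle's arc, slowing near level.

{"op": "carry_out", "data": {"steps": [[-1,0,-0.004,0.018,0,0,0],[-1,0,0,0.01,0,0,0],[-1,0,0,0.008,0,0,0],[-1,0.003,0,0.008,0,0,0],[-1,0.003,0,0.008,0,0,0],[-1,0.003,0,0.008,0,0,0],[-1,0.003,0,0.008,0,0,0],[-1,0.002,0,0.008,0,0,0],[-1,0.001,0,0.006,0,0,0],[-1,0,0,0,0,0,0]]}}

```text
clock: 19.82
tcp_pos: [0.5029, 0.1547, 0.1603]
orientation: [-0.0, 0.03, 1.0, 0.0]
wrist_force: [-1.4, 1.0, 3.9]
finger_gap: -0.0001
```

{"op": "carry_out", "data": {"steps": [[-1,0.001,0,0.005,0,0,0],[-1,0.001,0,0.005,0,0,0],[-1,0,0,0.004,0,0,0],[-1,0,0,0.002,0,0,0],[-1,0,0,0,0,0,0],[-1,0,0,0,0,0,0]]}}

```text
clock: 20.58
tcp_pos: [0.5012, 0.1547, 0.1447]
orientation: [0.0, 0.03, 1.0, 0.0]
wrist_force: [-2.1, 0.1, 4.9]
finger_gap: 0.0004
```

```bash
python3 - <<'E'
from h import *
for i in range(3):
    c=env.read_camera('side'); s=env.get_state(); print(S(s['tcp_pos']),s['tcp_pos'],s['wrist_force'])
f=lambda xy,z: np.r_[O+Rs@np.array(xy)+[0,.002],z]
# predicted arm/paddle outline for angles: hinge, arm end, paddle far corners(top)
def pts(a):
    b=.4-a
    g=lambda l,y,n: f((-.03-l*np.cos(b)+n*np.sin(b),.065+y),.118+l*np.sin(b)+n*np.cos(b))
    return [g(0,0,4e-3),g(.1175,.022,.006),g(.1625,.022,.006),g(.1625,-.022,.006),g(.1175,-.022,.006)]
for a in(.3,.4,.5): print(a,np.round((proj(c,pts(a))-[230,200])*8).astype(int).tolist())
im=cv2.resize(c['color'][200:275,230:330],None,fx=8,fy=8,interpolation=cv2.INTER_CUBIC)
cv2.imwrite('pics/side3.png',im[:,:,::-1])
E
```

```text
[[-0.16948031  0.06365292]] [0.50114154 0.1547011  0.14471977] [-1.79030313 -0.11420254  4.44320213]
[[-0.16947008  0.06368361]] [0.5011536  0.15473112 0.1447427 ] [-3.09195469  0.66332033  3.16012401]
[[-0.16948503  0.06368892]] [0.501139   0.15473731 0.14473525] [-2.09330083  0.01557758  5.27530161]
0.3 [[122, 326], [412, 406], [534, 423], [565, 340], [445, 324]]
0.4 [[123, 326], [414, 430], [536, 456], [567, 373], [447, 347]]
0.5 [[124, 326], [414, 453], [534, 488], [564, 404], [447, 370]]
```

View pics/side3.png

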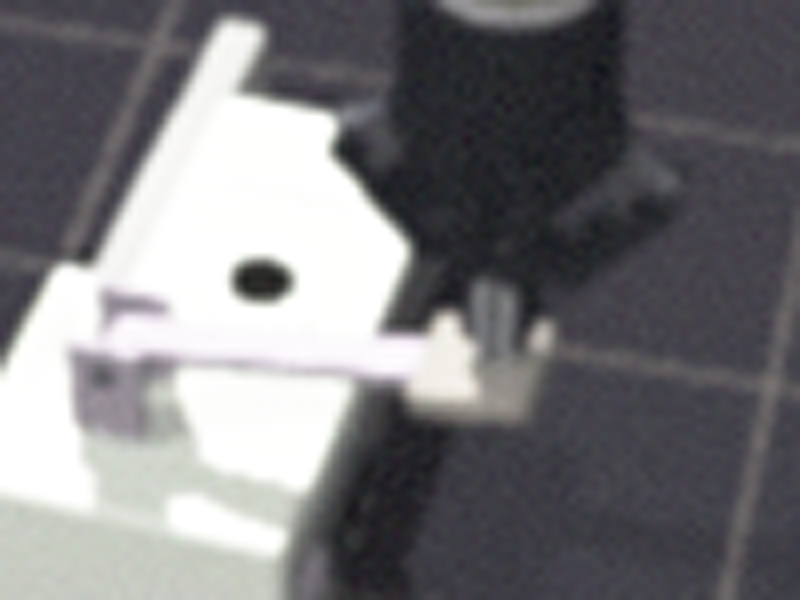

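In this view the arm strip runs from about (120,335) to (425,350). That is less sloped than predicted for level (0.4 rad), so I check the fingertip and arm lines numerically.

```bash
python3 - <<'E'
from h import *
c=env.read_camera('side'); s=env.get_state(); p=s['tcp_pos']
f=lambda xy,z: np.r_[O+Rs@np.array(xy)+[0,.002],z]
q=lambda X: np.round((proj(c,X)-[230,200])*8).astype(int).tolist()
print('tcp,tip',q([p,p-[0,0,.019]]))
print('housing top corners',q([f(v,.085) for v in((-.11,0),(-.11,.12),(.02,.12),(.02,0))]))
print('box lid corners',q([f(v,.062) for v in((0,0),(-.1,0),(-.1,-.14),(0,-.14))]))
def arm(a):
    b=.4-a; g=lambda l,y,n: f((-.03-l*np.cos(b)+n*np.sin(b),.065+y),.118+l*np.sin(b)+n*np.cos(b))
    return [g(l,y,n) for y,n in((.009,.004),(-.009,.004)) for l in(.03,.11)]
for a in(.1,.2,.3,.4): print(a,q(arm(a)))
im=cv2.resize(c['color'][200:275,230:330],None,fx=8,fy=8,interpolation=cv2.INTER_CUBIC)
for x in(180,220,260,300,340,400): print(x,im[310:400:5,x].astype(int).sum(1).tolist())
t=env.read_camera('top')
im=cv2.resize(t['color'][150:250,170:250],None,fx=6,fy=6,interpolation=cv2.INTER_CUBIC); cv2.imwrite('pics/top6.png',im[:,:,::-1])
q=lambda X: np.round((proj(t,X)-[170,150])*6).astype(int).tolist()
for a in(0,.2,.4):
    b=.4-a; g=lambda l,y,n: f((-.03-l*np.cos(b)+n*np.sin(b),.065+y),.118+l*np.sin(b)+n*np.cos(b))
    print(a,q([g(.1625,.022,.006),g(.1625,-.022,.006),g(.1175,-.022,.006),g(.1175,.022,.006)]))
E
```

```text
tcp,tip [[493, 353], [492, 391]]
housing top corners [[381, 325], [287, 548], [-52, 471], [60, 257]]
box lid corners [[110, 310], [355, 363], [452, 134], [222, 88]]
0.1 [[186, 341], [389, 337], [202, 308], [403, 303]]
0.2 [[189, 347], [397, 360], [205, 314], [411, 326]]
0.3 [[191, 353], [402, 383], [207, 320], [416, 349]]
0.4 [[193, 359], [404, 405], [209, 326], [418, 371]]
180 [764, 761, 756, 752, 751, 752, 752, 751, 718, 666, 589, 579, 655, 711, 735, 750, 747, 727]
220 [765, 763, 762, 758, 755, 754, 754, 759, 745, 715, 646, 630, 695, 744, 762, 762, 759, 758]
260 [765, 765, 765, 764, 759, 755, 753, 756, 748, 726, 660, 620, 645, 698, 747, 759, 761, 758]
300 [765, 764, 763, 761, 756, 754, 753, 753, 756, 755, 733, 683, 625, 649, 719, 748, 760, 756]
340 [764, 764, 763, 763, 762, 759, 755, 754, 755, 753, 739, 690, 621, 623, 683, 725, 749, 744]
400 [223, 205, 184, 224, 318, 515, 692, 748, 763, 756, 762, 754, 738, 647, 527, 446, 351, 281]
0 [[112, 520], [228, 524], [239, 424], [126, 420]]
0.2 [[123, 558], [236, 562], [245, 453], [134, 449]]
0.4 [[135, 578], [245, 582], [251, 471], [142, 467]]
```

View pics/top6.png

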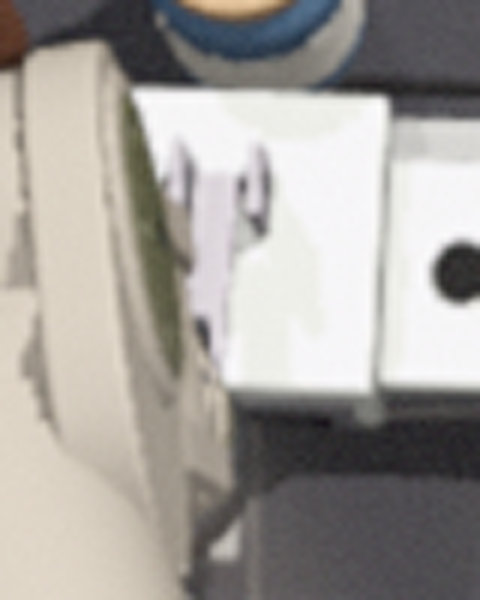

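The arm slope and the 4.5 N force both put the lever at about 0.22 rad. The fingertips therefore sit higher relative to the TCP than I assumed, and I go on by the observed angle. The top view shows the wrist over the paddle and the box still home.

{"op": "carry_out", "data": {"steps": [[-1,0.001,0.001,0.005,0,0,0],[-1,0,0,0.005,0,0,0],[-1,0,0,0.004,0,0,0],[-1,0,0,0.004,0,0,0],[-1,0,0,0,0,0,0]]}}

```text
clock: 21.45
tcp_pos: [0.4996, 0.1557, 0.1261]
orientation: [-0.001, 0.03, 1.0, -0.0]
wrist_force: [-2.9, -0.8, 6.1]
finger_gap: -0.0
```

```bash
cat > lev.py <<'E'
from h import *
F=[]
for i in range(4):
    c=env.read_camera('side'); s=env.get_state(); F.append(s['wrist_force'])
print(S(s['tcp_pos']),s['tcp_pos'],np.mean(F,0))
im=cv2.resize(c['color'][200:275,230:330],None,fx=8,fy=8,interpolation=cv2.INTER_CUBIC)
g=im.astype(int).sum(2); xs=np.arange(190,345,10)
# dark near side face of the strip over the white housing/lid
ys=np.array([330+np.average(np.arange(80),weights=np.clip(740-g[330:410,x],0,None)*(abs(np.arange(80)-g[330:410,x].argmin())<14)) for x in xs])
k=np.polyfit(xs,ys,1); print('strip side slope',k,'resid',np.round(ys-np.polyval(k,xs),1))
f=lambda xy,z: np.r_[O+Rs@np.array(xy)+[0,.002],z]
q=lambda X:(proj(c,X)-[230,200])*8
for a in np.arange(.1,.65,.1):
    b=.4-a; G=lambda l,y,n: f((-.03-l*np.cos(b)+n*np.sin(b),.065+y),.118+l*np.sin(b)+n*np.cos(b))
    p=q([G(.03,.009,0),G(.085,.009,0)]); kk=np.polyfit(p[:,0],p[:,1],1); print(round(a,1),kk[0].round(3),np.polyval(kk,[190,340]).round(1))
print('obs',np.polyval(k,[190,340]))
cv2.imwrite('pics/lev_%d.png'%int(s['clock']*100),im[:,:,::-1])
E
python3 lev.py; ls pics
```

```text
[[-0.17104019  0.06460501]] [0.49964157 0.15574501 0.12645558] [-3.15909585 -1.58062338  5.53777791]
strip side slope [1.94390510e-01 3.30147976e+02] resid [ 0.3  0.6 -0.1 -0.4 -0.1  0.7  0.  -0.5 -0.4  0.5 -0.  -0.8 -1.7 -1.2
  0.2  2.8]
0.1 -0.018 [348.9 346.1]
0.2 0.063 [354.9 364.4]
0.3 0.141 [360.7 381.8]
0.4 0.216 [366.4 398.8]
0.5 0.291 [371.9 415.7]
0.6 0.367 [377.6 432.7]
obs [367.08217273 396.24074916]
crop1.png
crop2.png
crop3.png
crop4.png
crop5.png
lev_2165.png
side1.png
side2.png
side3.png
top1.png
top6.png
```

Slope gives about 0.37 rad, with 5.5 N vertical. A last 4 mm, then view.

{"op": "carry_out", "data": {"steps": [[-1,0,0,0.002,0,0,0],[-1,0,0,0.002,0,0,0],[-1,0,0,0,0,0,0],[-1,0,0,0,0,0,0]]}}

```text
clock: 22.15
tcp_pos: [0.4996, 0.1559, 0.1225]
orientation: [-0.001, 0.03, 1.0, 0.0]
wrist_force: [-3.6, -0.6, 5.5]
finger_gap: -0.0
```

```bash
python3 lev.py; cp $(ls -t pics/lev_*|head -1) pics/levlast.png
```

```text
[[-0.17104309  0.0647206 ]] [0.4996456  0.15586056 0.12252223] [-3.36739565 -0.90586513  5.04661475]
strip side slope [2.08537907e-01 3.29406415e+02] resid [ 0.5 -0.5 -0.4  0.2  0.7  0.2 -0.3 -0.2  0.4 -0.  -0.7 -0.4  0.1 -0.7
 -0.6  1.7]
0.1 -0.018 [348.9 346.1]
0.2 0.063 [354.9 364.4]
0.3 0.141 [360.7 381.8]
0.4 0.216 [366.4 398.8]
0.5 0.291 [371.9 415.7]
0.6 0.367 [377.6 432.7]
obs [369.02861684 400.30930286]
```

View pics/levlast.png

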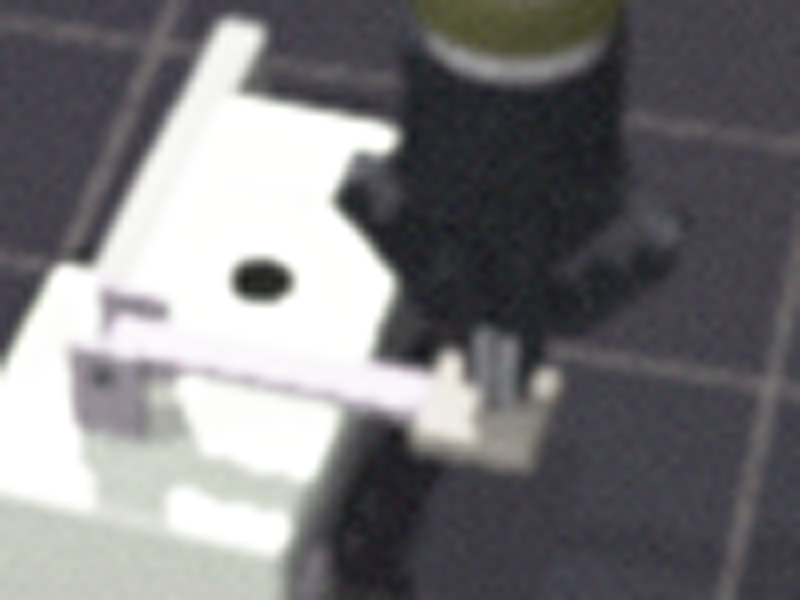

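The view shows the fingertips on the paddle, at about (495,405), and the lever slope gives 0.39 rad, effectively level. The lid's dark spot is still at (262,281), so the box has not moved. Handing in.

```bash
python3 -c "
from h import *
print(env.hand_in())"
```

```text
the job is handed in; nothing more can be done
None
```

I pushed the box into the sealer's corner, pressed the lever level on its paddle, and handed the job in at about 22 s while still holding it there. No verdict was reported.

- **Box:** I pushed it with the spread fingertips in turns, along x, y, x and y, without lifting it. The last pushes stalled at about 13 N against the fence and 12 N against the housing. The picture after that showed the lid tight in the corner with its edges parallel. The side views taken while pressing showed it had not moved.
- **Lever:** The slope of the arm in the last side view gave about 0.39 rad, against 0.40 for level. The lever never came near the bottom stop.
- **Other things:** The jar, shaker, grinder and bowl looked unmoved in the last views that covered them. The mug and spatula were well away from the work and I did not check them again afterwards.

Two checks disagreed:
- **Fingertip height:** Going by the 19 mm fingertip offset, the lever should have been level about 20 mm sooner than it was. I went by the arm's slope in the camera, which agreed with the force readings on the way down.
- **Holding force:** At the end the vertical force read about 5 N, plus about 3 N sideways, instead of the 6 N expected. I put the sideways part down to friction at the paddle.

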